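# Build up the second V-rest and lay the gearbox shaft across

## Task

Build the second rest on the bench plate's rubber pad, in line with the plate and in this order: the wide channel open side up in the middle of the pad, the narrow channel open side down inside the wide one's flanges, and the V-block centred on top of it, groove up and in line with the groove of the fixed V-stand. Then lay the shaft level in both grooves, its middle over the middle of the plate, and let go. Leave the loose bearing and gear where they lie.

Things in the scene. Friction and masses are not known exactly. Their poses are not given: they have to be found in the camera images.
- base: Sizes in mm. Fixed dark plate 220 (x) x 100 (y) x 10, origin mid-underside at table height. Grey V-stand, 40 (x) x 44 (y), 116 high over the table, at x=+60, y=0: 90-degree groove along x in its top, groove bottom 98 over the table. Black rubber pad, 100 (x) x 70 (y), top 12 over the table, at x=-60, y=0: place of the rest. The laid shaft runs along plate x over the origin, axis 115 over the table.
- wide_c (a point): Wide channel, loose, bare steel, 0.29 kg: (mm) a shallow U-section lying open side UP. 90 long (its x), 60 wide outside (its y), 25 high, walls and web 4 thick, so 52 clear between its upright flanges. The point is the centre of its outer box, 12.5 above its underside; z up.
- narrow_c (a point): Narrow channel, loose, aluminium, 0.25 kg: (mm) a tall U-section lying open side DOWN (flat web on top, flanges pointing down). 80 long (its x), 42 wide outside (its y), 60 high, walls 4 thick. It fits between the wide channel's flanges with 5 to spare each side and then rises 39 above them. The point is the centre of its outer box, 30 above its lower edges; z up.
- vblock_c (a point): V-block, loose, dark steel, 0.45 kg: (mm) a block 50 long (its x) x 44 wide (its y) x 40 high with a 90-degree V-groove along x in its top, 18 deep (groove bottom 22 above the underside). It lies groove up. The point is the centre of its outer box, 20 above its underside; z up.
- shaft_c (a point): Shaft, loose, bright steel, 0.6 kg: (mm) a round bar 24 in diameter, 180 long with a 10 long, 18 diameter stub at each end (200 overall), lying along its x. The point is its centre, on its axis. It is free to roll.
- bearing_c (a point): Loose ball bearing (bystander, leave it): (mm) ring 40 outside diameter, 14 high, lying flat. The point is its centre.
- gear_c (a point): Loose dark gear wheel (bystander, leave it): (mm) 54 diameter, 18 high, lying flat. The point is its centre.

How it is judged (in metres and radians):
On the way, in this order (a step that is already met when the one before it is completed fails the run):
1. wide channel set open side up on the pad, released (x of wide_c in the frame of base between -0.072 and -0.048 m and y of wide_c in the frame of base between -0.012 and 0.012 m and z of wide_c in the frame of base between 0.0205 and 0.0285 m and angle between the x axis of wide_c and the x axis of base, either way round below 0.15 rad and angle between wide_c's own z axis and vertical below 0.08 rad and contact force between the fingers and wide below 0.1 N and linear speed of wide below 0.02 m/s), for 0.2 s.
2. narrow channel nested open side down inside it, released (x of wide_c in the frame of base between -0.072 and -0.048 m and y of wide_c in the frame of base between -0.012 and 0.012 m and z of wide_c in the frame of base between 0.0205 and 0.0285 m and angle between the x axis of wide_c and the x axis of base, either way round below 0.15 rad and angle between each of wide_c, narrow_c's own z axis and vertical below 0.08 rad and x of narrow_c in the frame of wide_c between -0.014 and 0.014 m and y of narrow_c in the frame of wide_c between -0.008 and 0.008 m and z of narrow_c in the frame of wide_c between 0.0185 and 0.0245 m and angle between the x axis of narrow_c and the x axis of wide_c, either way round below 0.2 rad and contact force between the fingers and narrow below 0.1 N and linear speed of narrow below 0.02 m/s), for 0.2 s.
3. V-block set on the narrow channel, groove up, released (x of wide_c in the frame of base between -0.072 and -0.048 m and y of wide_c in the frame of base between -0.012 and 0.012 m and z of wide_c in the frame of base between 0.0205 and 0.0285 m and angle between the x axis of wide_c and the x axis of base, either way round below 0.15 rad and angle between each of wide_c, narrow_c, vblock_c's own z axis and vertical below 0.08 rad and x of narrow_c in the frame of wide_c between -0.014 and 0.014 m and y of narrow_c in the frame of wide_c between -0.008 and 0.008 m and z of narrow_c in the frame of wide_c between 0.0185 and 0.0245 m and angle between the x axis of narrow_c and the x axis of wide_c, either way round below 0.2 rad and x of vblock_c in the frame of narrow_c between -0.014 and 0.014 m and y of vblock_c in the frame of narrow_c between -0.012 and 0.012 m and z of vblock_c in the frame of narrow_c between 0.047 and 0.053 m and angle between the x axis of vblock_c and the x axis of base, either way round below 0.2 rad and contact force between the fingers and vblock below 0.1 N and linear speed of vblock below 0.02 m/s), for 0.2 s.
4. shaft laid in both grooves, released (x of wide_c in the frame of base between -0.072 and -0.048 m and y of wide_c in the frame of base between -0.012 and 0.012 m and z of wide_c in the frame of base between 0.0205 and 0.0285 m and angle between the x axis of wide_c and the x axis of base, either way round below 0.15 rad and angle between each of wide_c, narrow_c, vblock_c's own z axis and vertical below 0.08 rad and x of narrow_c in the frame of wide_c between -0.014 and 0.014 m and y of narrow_c in the frame of wide_c between -0.008 and 0.008 m and z of narrow_c in the frame of wide_c between 0.0185 and 0.0245 m and angle between the x axis of narrow_c and the x axis of wide_c, either way round below 0.2 rad and x of vblock_c in the frame of narrow_c between -0.014 and 0.014 m and y of vblock_c in the frame of narrow_c between -0.012 and 0.012 m and z of vblock_c in the frame of narrow_c between 0.047 and 0.053 m and angle between the x axis of vblock_c and the x axis of base, either way round below 0.2 rad and x of shaft_c in the frame of base between -0.02 and 0.02 m and y of shaft_c in the frame of base between -0.01 and 0.01 m and z of shaft_c in the frame of base between 0.111 and 0.119 m and angle between the x axis of shaft_c and the x axis of base, either way round below 0.1 rad and angle between shaft_c's own x axis and vertical between 1.5208 and 1.6208 rad and contact force between shaft and vblock above 0.5 N and contact force between shaft and base above 0.5 N and contact force between the fingers and shaft below 0.1 N and linear speed of shaft below 0.02 m/s), for 0.2 s.
At the end, for the whole second after the job is handed in: Open-up channel within 12 mm of pad centre, 0.15 rad of plate; open-down channel in it (14 along, 8 across, 0.2 rad); V-block on that (14, 12, 0.2 rad); shaft in both grooves, level 0.05, in line 0.1 rad, middle within 20 along, 10 across, axis 115+-4 up; all released, at rest (all of step 4 and contact force between the fingers and wide below 0.1 N and linear speed of each of wide, narrow, vblock below 0.02 m/s and contact force between the fingers and narrow below 0.1 N and contact force between the fingers and vblock below 0.1 N); the robot touches nothing.
It fails at once if the loose bearing is pushed more than 30 mm (distance of bearing_c from where it was at the start of the episode above 0.03 m).
It fails at once if the loose gear is pushed more than 30 mm (distance of gear_c from where it was at the start of the episode above 0.03 m).
It also fails if it takes over 128 s, if anything falls off the work surface, if the arm or the gripper's body presses on something with over 40 N, if the wrist force passes 120 N, or if a joint passes its speed limit or range.

## Robot

A 6-joint arm with a two-finger parallel gripper is mounted at the origin on the work surface. World frame = base frame: x ahead of the robot, y to its left, z up, the work surface at z = 0. Lengths are in mm, angles in rad, forces in N, time in s.
With the tool pointing down it reaches from about 300 to 875 mm from the base axis. Payload 4.2 kg.
Tool frame: the origin (TCP) lies on the centre line of the jaws, within the pads' length; the fingertips stand 19 mm ahead of it and the grasp point (between the pads) is the TCP; z points along the fingers, y is the line along which they close (so a half turn about z gives the same grasp; the last joint's range is limited). The gripper opens to 85 mm and grips with 20 to 120 N. Pads are 22 mm wide; open, the fingers measure 114 mm over their backs; the gripper's body (76 mm by 85 mm) begins 54 mm behind the grasp point. The pads swing forward as they close: fully open they stand 13 mm farther back than shut.
Start: joints at [-1.299, 0.32, 1.565, -0, 1.257, -0.02], TCP at [165.416, -550.706, 250.338] pointing down, gripper open.
Joint ranges: [-3.11, 3.11], [-0.84, 2.01], [0.21, 2.61], [-1.34, 4.49], [0.05, 2.63], [-2.56, 2.56]. Speed limits (rad/s): [2.57, 2.57, 3.14, 3.14, 3.14, 3.14].

## Interface

Orientations are given as a unit quaternion [w, x, y, z].
In Python, from rig import telemetry, cams, robot, look_for gives the robot as it stands.
- The arm moves only by the shell command python3 -m pendant 'ROWS' [FORCE]. ROWS is JSON, a list of rows, each a list of 3 entries, a list of its own where there are three numbers: the closure, from 0 (fully open) to 1 (shut), then the shift along the world's x, y, z normalised to -1 to 1, where 1 is 30 mm, then the turn, a rotation vector about the world's x, y, z normalised to -1 to 1, where 1 is 0.1 rad. A call has 1 to 12 rows; each row shifts and turns the commanded pose from where the row before left it; what a row does not reach is not made up. A row lasts 1/8 s, in which the tool goes at most 62.5 mm and 10.7 degrees, less where a joint would pass 70% of its speed; a pose out of reach is approached as far as the arm can. A call with a number of a shift or a turn outside -1 to 1 is refused whole. A call with a gripper value outside its range is refused whole. The fingers move at their own pace and stop on an object; FORCE is the grip in N (left out, the last holds). Time passes only in rows, so rows that do not move let the fingers close. It gives the time, the measured TCP pose, the force, the opening and the grip force at its end, in the units of the state.
- telemetry.read_state(): the state, without advancing time (a new reading comes with each control period).
- cams.read_camera(name): name is "scene" or "top"; returns the picture (480x640x3 uint8, blue, green, red); there is no depth.
- cams.camera_model(name): a dict with "camera_matrix" (3x3 intrinsics, pixels), "pose" (4x4, takes a point from camera to world coordinates). Camera axes: x right, y down, z forward; pixel columns grow to the right and rows downward; lengths in mm; the calibration is good to about 2 mm. A picture is of the moment at which its call begins. camera_model takes no time and is no camera call.
- robot.job_done(): hands the job in; it is judged then, once.
Trained networks look in the newest picture that a camera, given by its name, has taken for a name from the list of things; names that differ only in an ending like _2 or _b are one class to them, and where a whole thing is asked for, a point or a joint stands for the part that bears it (a point fixed in the world has none). Each returns a list of dicts, best first, with "p" (0 to 1); they miss things now and then, are a little off and sometimes report something else, mostly with a low value. They report only what shows in the picture. A call takes as long as a camera call.
- look_for(camera, label): "extent" ([left, top, width, height] in pixels, round what is visible of it).
The state is a dict: "t": time; "qpos": joint angles; "dq": joint speeds; "joint_torque": joint torques, N m; "eef_pos": TCP position; "tcp_rot": TCP orientation; "force": force on the tool from outside, world axes, zero at the start; "torque": the same for the moment, N m; "gripper_width": opening from 0.0 (shut) to 1.0 (fully open); "finger_force": force on a finger pad.
Only numpy, scipy, OpenCV 4.12 (cv2) and the standard library are available. Lean on these libraries where they do the work, as an engineer would, in place of code of your own. Each camera call takes 0.05 s, during which the arm holds its last target. There are 200 camera calls.

## Working session

There is one attempt and no reset: what is moved stays moved. The work goes in short steps, Python scripts to look and compute and a shell command to move; the robot and the scene stay as the last step left them, time stands still between calls to the robot, and variables do not carry over. Pictures are saved under pics/ and viewed, at most 15 in all, crops included, and the job is handed in when it is done.

```bash
ls; mkdir -p pics; python3 - <<'E'
from rig import telemetry,cams,robot,look_for
import cv2
for c in ("scene","top"):
    im=cams.read_camera(c); cv2.imwrite(f"pics/{c}0.png",im)
    m=cams.camera_model(c); print(c,m["camera_matrix"],m["pose"])
    for l in ("base","wide_c","narrow_c","vblock_c","shaft_c","bearing_c","gear_c"):
        print(l,[(d["extent"],round(d["p"],2)) for d in look_for(c,l)[:3]])
print(telemetry.read_state())
E
```

```text
pics
scene [[505.93423479   0.         322.80134255]
 [  0.         505.93423479 236.78618015]
 [  0.           0.           1.        ]] [[-7.54481946e-01  3.77490822e-01 -5.36896334e-01  1.08562361e+03]
 [ 6.55956568e-01  4.06458949e-01 -6.36012660e-01  6.31185337e+02]
 [-2.18626219e-02 -8.32040745e-01 -5.54283523e-01  5.94739411e+02]
 [ 0.00000000e+00  0.00000000e+00  0.00000000e+00  1.00000000e+00]]
base []
wide_c [([332.8, 214.0, 47.6, 39.1], 0.67)]
narrow_c [([265.6, 205.3, 33.1, 42.3], 0.57)]
vblock_c [([337.3, 247.4, 37.2, 40.1], 0.83)]
shaft_c [([230.3, 247.6, 88.4, 58.5], 0.94)]
bearing_c [([398.2, 252.2, 19.9, 17.7], 0.71)]
gear_c [([200.0, 234.3, 25.3, 20.4], 0.67)]
top [[581.66409673   0.         317.73470993]
 [  0.         581.66409673 238.77818574]
 [  0.           0.           1.        ]] [[-1.90199255e-02 -9.92140354e-01  1.23676030e-01  4.39437427e+02]
 [-9.99793033e-01  1.97666682e-02  4.81354511e-03 -1.76178032e+01]
 [-7.22037539e-03 -1.23558880e-01 -9.92310974e-01  9.66482817e+02]
 [ 0.00000000e+00  0.00000000e+00  0.00000000e+00  1.00000000e+00]]
base [([83.1,
[... 282 characters left out ...]
': array([-1.29899518e+00,  3.19558304e-01,  1.56453120e+00, -8.79421085e-06,
        1.25739737e+00, -2.00239156e-02]), 'dq': array([-2.99882437e-04,  9.35067512e-04,  8.01429339e-04,  1.00734820e-03,
        6.40558257e-05,  1.22627519e-03]), 'joint_torque': array([-8.85146274e-04, -4.15362597e+01, -2.34414232e+01, -1.14716659e-04,
       -1.66668742e-04,  5.56884331e-06]), 'eef_pos': array([ 165.41154448, -550.688411  ,  250.3497798 ]), 'tcp_rot': array([5.29997718e-05, 9.89373441e-01, 1.45396667e-01, 2.49117344e-06]), 'force': array([ 0.09713726, -0.27437369,  0.11360672]), 'torque': array([-0.0221528 , -0.0231317 , -0.00953236]), 'finger_force': 0.0, 'gripper_width': 1.0005488769813715}
```

View pics/scene0.png

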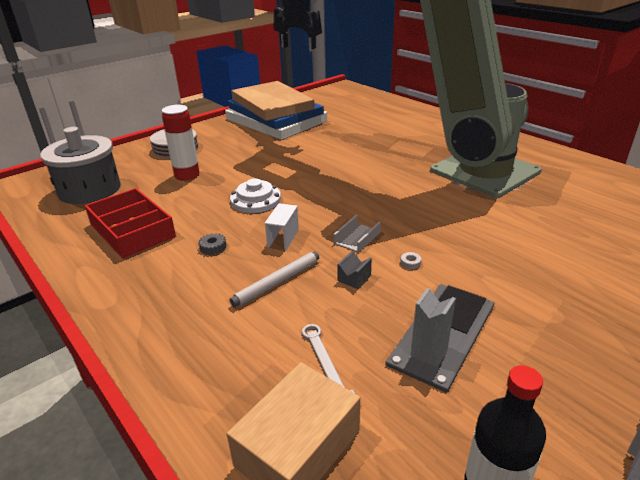

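View pics/top0.png

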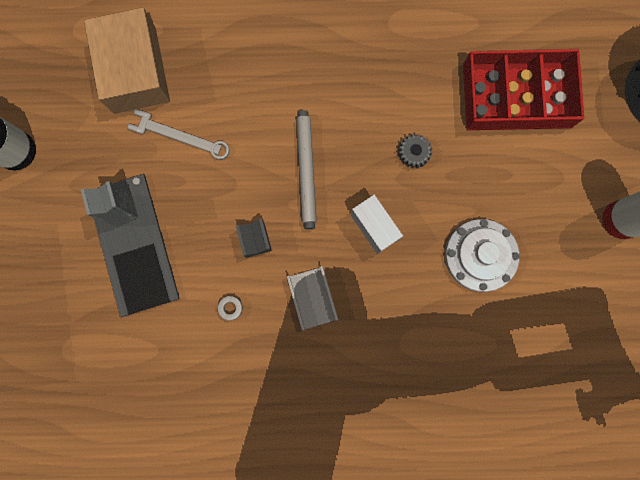

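The top view shows the plate at about (135,245) with the V-stand at its upper end. The V-block is at (253,238), wide channel (313,298), shaft (306,170), narrow channel (376,223), gear (414,150) and bearing (230,308). I'll enlarge this area to get corner pixels.

```bash
python3 - <<'E'
import cv2
im=cv2.imread("pics/top0.png")
a=cv2.resize(im[165:325,75:185],None,fx=3.6,fy=3.6,interpolation=cv2.INTER_CUBIC)
b=cv2.resize(im[185:345,225:415],None,fx=3.6,fy=3.6,interpolation=cv2.INTER_CUBIC)
cv2.imwrite("pics/ca.png",a);cv2.imwrite("pics/cb.png",b)
E
```

```text
(no output)
```

View pics/ca.png

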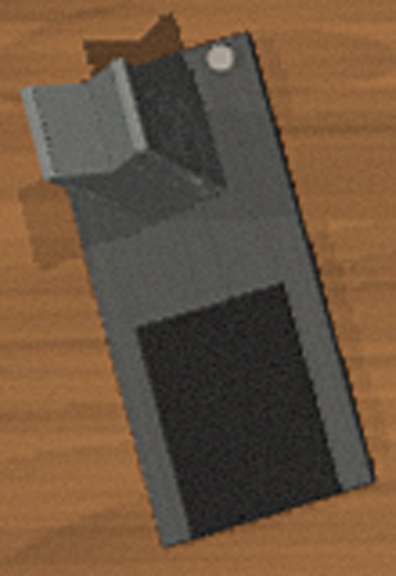

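View pics/cb.png

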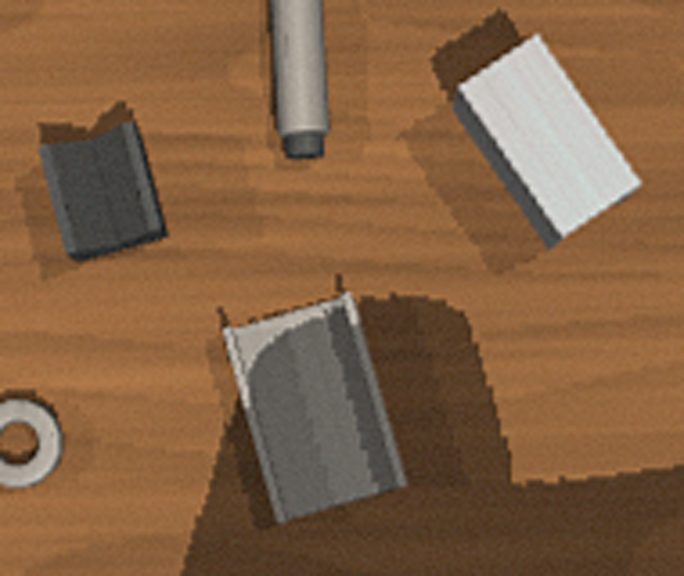

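```bash
cat > h.py <<'E'
import numpy as np, cv2
from scipy.optimize import least_squares
from rig import cams, telemetry, look_for
def project(P,c="top"):
    m=cams.camera_model(c); T=np.linalg.inv(m["pose"]); q=(T[:3,:3]@np.atleast_2d(P).T).T+T[:3,3]
    q=q@np.array(m["camera_matrix"]).T; return q[:,:2]/q[:,2:]
def fit(pix,loc,z,x0,c="top"):
    """planar pose (x,y,yaw) of model points loc (xy), heights z, from pixels"""
    pix=np.array(pix,float);loc=np.array(loc,float);z=np.broadcast_to(z,len(loc))
    def f(p):
        R=np.array([[np.cos(p[2]),-np.sin(p[2])],[np.sin(p[2]),np.cos(p[2])]])
        return (project(np.c_[loc@R.T+p[:2],z],c)-pix).ravel()
    s=least_squares(f,x0,x_scale=[10,10,.1]); return s.x,np.abs(s.fun).max()
def box(L,W): return [(L/2,W/2),(L/2,-W/2),(-L/2,-W/2),(-L/2,W/2)]
def ground(uv,z,c="top"):
    m=cams.camera_model(c);T=np.array(m["pose"]);d=T[:3,:3]@np.linalg.solve(np.array(m["camera_matrix"]),[*uv,1]);o=T[:3,3]
    return (o+d*(z-o[2])/d[2])[:2]
E
python3 - <<'E'
from h import *
A=lambda l,o:(np.array(l)+.5)/3.6-.5+o
oa,ob=(75,165),(225,185)
pad=[(137,327),(284,283),(342,489),(190,538)];pl=np.array(box(100,70))+[-60,0]
vs=[(22,88),(120,58),(147,152),(50,180)];vl=np.array(box(40,44))+[60,0]
p1=A(pad+[(248,33),(374,481),(166,546)],oa); l1=np.r_[pl,[(110,-50),(-110,-50),(-110,50)]]
print("plate",fit(p1,l1,[12]*4+[10]*3,[450,300,.2]))
print("plate+V",fit(np.r_[p1,A(vs,oa)],np.r_[l1,vl],[12]*4+[10]*3+[116]*4,[450,300,.2]))
print("wide",fit(A([(225,328),(352,293),(406,487),(279,523)],ob),box(90,60),25,[350,0,.2]))
print("narrow",fit(A([(460,93),(541,36),(640,183),(562,238)],ob),box(80,42),60,[450,-100,.5]))
print("vb",fit(A([(40,146),(132,122),(166,230),(73,254)],ob),box(50,44),40,[450,100,.2]))
print("shaft",fit([(302.5,110),(309.4,228.6)],[(100,0),(-100,0)],10,[550,0,0]))
print(ground((230,308),14),ground((414,150),18))
E
```

```text
plate (array([5.56487020e+02, 2.95514405e+02, 2.83847343e-01]), np.float64(0.8983323020809735))
plate+V (array([5.56244176e+02, 2.95621323e+02, 2.85624518e-01]), np.float64(1.1874580659893326))
wide (array([ 4.61255557e+02, -2.39581655e+00,  2.53539981e-01]), np.float64(0.41091568566764636))
narrow (array([ 5.76016188e+02, -1.07915326e+02,  5.74747181e-01]), np.float64(1.1228237778133519))
vb (array([5.60161247e+02, 9.05500820e+01, 2.68782289e-01]), np.float64(0.7983283247745021))
shaft (array([6.78021076e+02, 4.65323087e+00, 4.02556373e-02]), np.float64(1.343744386828675))
[447.46094979 131.95822047] [ 704.09326398 -176.8930245 ]
```

```bash
python3 -m pendant '[[0,[0.493,0.914,0],[0,0,0]],[0,[0.493,0.914,0],[0,0,0]],[0,[0.493,0.914,0],[0,0,0]],[0,[0.493,0.914,0],[0,0,0]],[0,[0.493,0.914,0],[0,0,0]],[0,[0.493,0.914,0],[0,0,0]],[0,[0.493,0.914,0],[0,0,0]],[0,[0.493,0.914,0],[0,0,0]],[0,[0.493,0.914,0],[0,0,0]],[0,[0.493,0.914,0],[0,0,0]],[0,[0.493,0.914,0],[0,0,0]],[0,[0.493,0.914,0],[0,0,0]]]' 40
python3 -m pendant '[[0,[0.493,0.914,-0.5],[0,0,-0.38]],[0,[0.493,0.914,-0.5],[0,0,0]],[0,[0.493,0.914,-0.5],[0,0,0]],[0,[0.493,0.914,-0.5],[0,0,0]],[0,[0.493,0.914,-0.5],[0,0,0]],[0,[0.493,0.914,-0.5],[0,0,0]],[0,[0.493,0.914,-0.5],[0,0,0]],[0,[0.493,0.914,-0.5],[0,0,0]],[0,[0,0,0],[0,0,0]]]'
python3 - <<'E'
from h import *
im=cams.read_camera("top"); im2=cams.read_camera("scene")
a=cv2.resize(im2[130:330,180:480],None,fx=2.6,fy=2.6,interpolation=cv2.INTER_CUBIC)
cv2.imwrite("pics/w1.png",a)
s=telemetry.read_state();print(s["t"],s["eef_pos"],s["tcp_rot"],s["qpos"])
E
```

```text
t: 2.3
eef_pos: [343.3, -220.8, 250.5]
tcp_rot: [0.0, 0.989, 0.145, 0.0]
force: [0.6, 0.1, -0.5]
gripper_width: 1.0
finger_force: 0.0
t: 3.42
eef_pos: [461.4, -1.0, 129.5]
tcp_rot: [-0.0, 0.992, 0.128, -0.001]
force: [0.2, 0.1, 0.4]
gripper_width: 1.002
finger_force: 0.0
3.525 [461.06278055  -2.37999226 130.38884302] [ 1.67548311e-04  9.91907646e-01  1.26961163e-01 -2.37228618e-04] [-2.98434244e-02  2.61642828e-01  1.99067387e+00 -5.21601890e-04
  8.89692186e-01  1.28667191e+00]
```

View pics/w1.png

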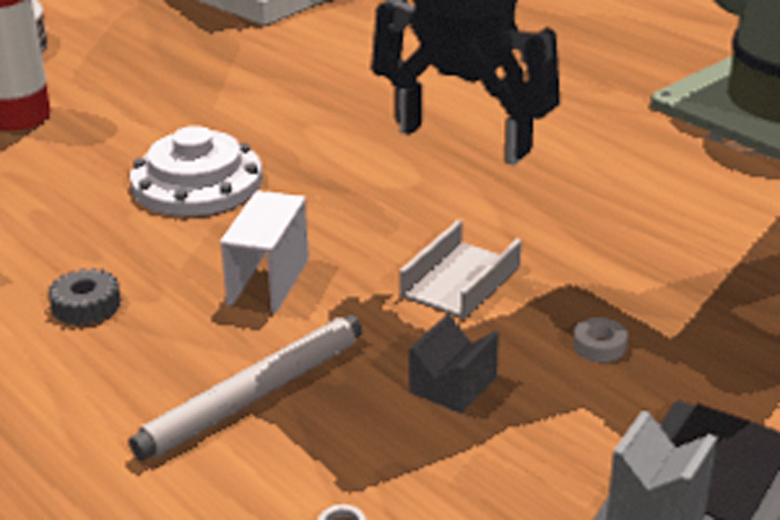

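The gripper stands squarely above the wide channel, with the fingers at (407,105) and (517,140) in the crop straddling it. I'll descend and grip.

```bash
python3 -m pendant '[[0,[0,0,-0.6],[0,0,0]],[0,[0,0,-0.6],[0,0,0]],[0,[0,0,-0.6],[0,0,0]],[0,[0,0,-0.6],[0,0,0]],[0,[0,0,-0.6],[0,0,0]],[0,[0,0,-0.6],[0,0,0]],[0,[0,0,0],[0,0,0]],[0.6,[0,0,0],[0,0,0]],[0.6,[0,0,0],[0,0,0]],[0.6,[0,0,0],[0,0,0]],[0.6,[0,0,0],[0,0,0]]]' 40
```

```text
t: 4.9
eef_pos: [461.8, -2.5, 23.5]
tcp_rot: [0.0, 0.992, 0.126, 0.001]
force: [-0.9, -1.5, 5.5]
gripper_width: 0.692
finger_force: 43.6
```

```bash
python3 -m pendant '[[0.6,[0,0,0.6],[0,0,0]],[0.6,[0,0,0.8],[0,0,0]],[0.6,[0,0,0.8],[0,0,0]],[0.6,[0,0.8,0],[0,0,0.1]],[0.6,[0.2,1,0],[0,0,0.1]],[0.6,[0.2,1,0],[0,0,0.1]],[0.6,[0.2,1,0],[0,0,0]],[0.6,[0.2,1,0],[0,0,0]],[0.6,[0.2,1,0],[0,0,0]],[0.6,[0.2,1,0],[0,0,0]],[0.6,[0.2,1,0],[0,0,0]],[0.6,[0,1,0],[0,0,0]]]'
python3 -m pendant '[[0.6,[-0.15,0.55,0],[0,0,0]],[0.6,[0,0,0],[0,0,0]],[0.6,[0,0,0],[0,0,0]]]'
python3 - <<'E'
from h import *
im=cams.read_camera("top"); im2=cams.read_camera("scene")
a=cv2.resize(im2[250:400,340:540],None,fx=3.6,fy=3.6,interpolation=cv2.INTER_CUBIC)
cv2.imwrite("pics/w2.png",a)
s=telemetry.read_state();print(s["t"],s["eef_pos"],s["tcp_rot"])
E
```

```text
t: 6.4
eef_pos: [503.2, 262.6, 88.2]
tcp_rot: [0.0, 0.99, 0.141, -0.0]
force: [0.7, -0.4, -3.4]
gripper_width: 0.691
finger_force: 45.8
t: 6.78
eef_pos: [498.3, 277.2, 88.2]
tcp_rot: [0.0, 0.99, 0.141, -0.0]
force: [-0.3, -1.4, -2.0]
gripper_width: 0.689
finger_force: 45.8
6.875 [498.63574523 277.13293335  88.35710499] [ 2.75556369e-04  9.90013196e-01  1.40974323e-01 -1.87282638e-04]
```

View pics/w2.png

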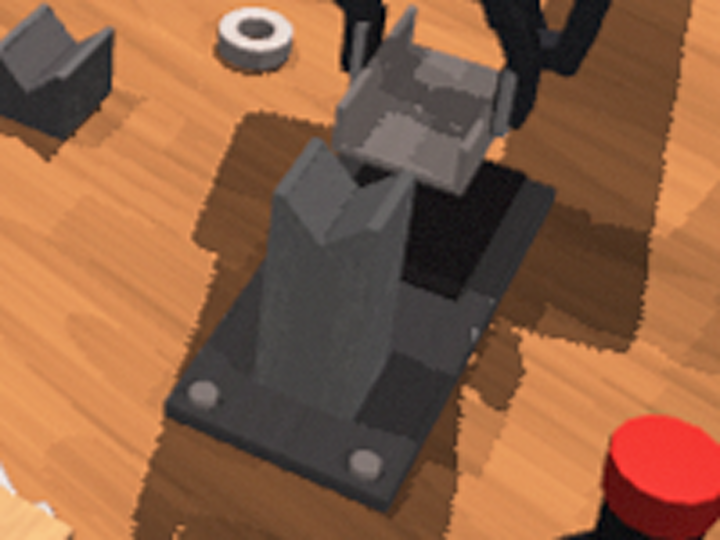

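The channel hangs level over the pad at crop (425,115), open side up. I'll lower it onto the pad.

```bash
python3 -m pendant '[[0.6,[0,0.05,-0.5],[0,0,0]],[0.6,[0,0,-0.5],[0,0,0]],[0.6,[0,0,-0.4],[0,0,0]],[0.6,[0,0,-0.2],[0,0,0]],[0.6,[0,0,-0.1],[0,0,0]],[0.6,[0,0,0],[0,0,0]]]'
```

```text
t: 7.62
eef_pos: [498.8, 279.8, 37.3]
tcp_rot: [0.0, 0.99, 0.141, 0.0]
force: [0.3, 0.2, -3.9]
gripper_width: 0.689
finger_force: 45.8
```

```bash
python3 -m pendant '[[0.6,[0,0,-0.05],[0,0,0]],[0.6,[0,0,-0.03],[0,0,0]],[0.6,[0,0,0],[0,0,0]]]'
```

```text
t: 8.0
eef_pos: [498.9, 279.8, 35.6]
tcp_rot: [-0.0, 0.99, 0.141, 0.0]
force: [-1.7, -0.4, 1.0]
gripper_width: 0.691
finger_force: 46.3
```

Contact is reached, so I'll release, rise, and move off towards the narrow channel, clearing the view.

```bash
python3 -m pendant '[[0.4,[0,0,0],[0,0,0]],[0.2,[0,0,0],[0,0,0]],[0,[0,0,0],[0,0,0]],[0,[0,0,0],[0,0,0]],[0,[0,0,0.4],[0,0,0]],[0,[0,0,1],[0,0,0]],[0,[0,0,1],[0,0,0]],[0,[0,0,1],[0,0,0]],[0,[0,-1,1],[0,0,0]],[0,[0,-1,0],[0,0,0]],[0,[0,-1,0],[0,0,0]],[0,[0,-1,0],[0,0,0]]]'
python3 -m pendant '[[0,[0.4,-1,0],[0,0,0.6]],[0,[0.4,-1,0],[0,0,0.6]],[0,[0.4,-1,0],[0,0,0.6]],[0,[0.4,-1,0],[0,0,0.6]],[0,[0.4,-1,0],[0,0,0.5]],[0,[0.3,-1,0],[0,0,0]],[0,[0.3,-1,0],[0,0,0]],[0,[0,-1,0],[0,0,0]],[0,[0,0,0],[0,0,0]]]'
python3 - <<'E'
from h import *
im=cams.read_camera("top"); 
for l in ("wide_c","narrow_c"): print(l,[(d["extent"],round(d["p"],2)) for d in look_for("top",l)[:3]])
im2=cams.read_camera("scene")
a=cv2.resize(im[165:325,75:185],None,fx=3.6,fy=3.6,interpolation=cv2.INTER_CUBIC)
b=cv2.resize(im2[180:280,230:330],None,fx=3.9,fy=3.9,interpolation=cv2.INTER_CUBIC)
o=np.zeros((576,396+390,3),np.uint8);o[:,:396]=a;o[:390,396:]=b
cv2.imwrite("pics/w3.png",o)
s=telemetry.read_state();print(s["t"],s["eef_pos"],s["tcp_rot"])
E
```

```text
t: 9.5
eef_pos: [498.8, 158.8, 168.0]
tcp_rot: [-0.0, 0.99, 0.142, 0.001]
force: [-0.3, -0.3, -0.9]
gripper_width: 1.002
finger_force: 0.0
t: 10.62
eef_pos: [576.8, -81.9, 167.6]
tcp_rot: [0.0, 0.96, 0.282, 0.0]
force: [0.5, 0.3, 1.1]
gripper_width: 1.002
finger_force: 0.0
wide_c [([111.1, 245.4, 56.7, 64.9], 0.67)]
narrow_c []
10.825 [576.63656343 -79.42179883 167.27610431] [-9.49826336e-05  9.59026162e-01  2.83317450e-01  1.82176785e-04]
```

View pics/w3.png

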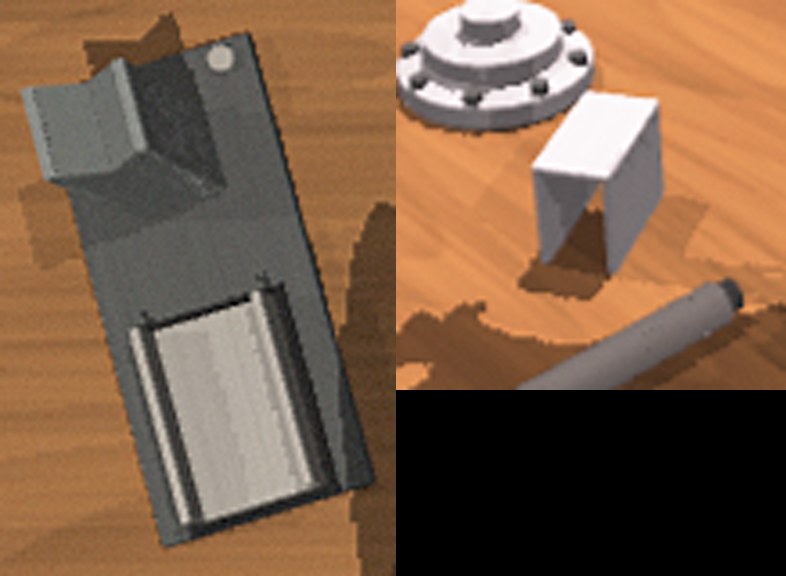

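```bash
python3 - <<'E'
from h import *
A=lambda l,o,k=3.6:(np.array(l)+.5)/k-.5+o
w,e=fit(A([(131,327),(269,290),(323,486),(179,524)],(75,165)),box(90,60),37,[500,280,.28]);print("wide",w,e)
n=fit(A([(216,180),(137,170),(194,92),(262,100),(212,275),(146,262),(262,190)],(230,180),3.9),box(80,42)+[(40,21),(40,-21),(-40,21)],[60]*4+[0]*3,[576,-108,.57],"scene");print("narrow",n)
B=np.array([556.3,295.6]);t=.285;R=np.array([[np.cos(t),-np.sin(t)],[np.sin(t),np.cos(t)]])
print("wide in base",R.T@(w[:2]-B),w[2]-t)
E
```

```text
wide [4.98633247e+02 2.76923188e+02 2.62630355e-01] 2.058485730418454
narrow (array([ 5.74744597e+02, -1.05349423e+02,  5.74539290e-01]), np.float64(1.882854830046142))
wide in base [-60.59169626  -1.70998293] -0.02236964481527498
```

```bash
python3 -m pendant '[[0,[-0.03,-0.92,0],[0,0,0]],[0,[0,0,-0.7],[0,0,0]],[0,[0,0,-0.7],[0,0,0]],[0,[0,0,-0.7],[0,0,0]],[0,[0,0,-0.7],[0,0,0]],[0,[0,0,-0.7],[0,0,0]],[0,[0,0,-0.5],[0,0,0]],[0,[0,0,0],[0,0,0]],[0.8,[0,0,0],[0,0,0]],[0.8,[0,0,0],[0,0,0]],[0.8,[0,0,0],[0,0,0]],[0.8,[0,0,0],[0,0,0]]]' 40
```

```text
t: 12.32
eef_pos: [576.4, -108.0, 47.9]
tcp_rot: [0.0, 0.959, 0.283, 0.001]
force: [-0.2, 1.1, 5.4]
gripper_width: 0.485
finger_force: 41.6
```

```bash
python3 -m pendant '[[0.8,[0,0,0.7],[0,0,0]],[0.8,[0,0,1],[0,0,0]],[0.8,[0,0,1],[0,0,0]],[0.8,[-0.2,0.99,0],[0,0,-0.5]],[0.8,[-0.2,0.99,0],[0,0,-0.5]],[0.8,[-0.2,0.99,0],[0,0,-0.5]],[0.8,[-0.2,0.99,0],[0,0,-0.5]],[0.8,[-0.2,0.99,0],[0,0,-0.5]],[0.8,[-0.2,0.99,0],[0,0,-0.5]],[0.8,[-0.2,0.99,0],[0,0,0]],[0.8,[-0.2,0.99,0],[0,0,0]],[0.8,[-0.2,0.99,0],[0,0,0]]]'
python3 -m pendant '[[0.8,[-0.2,0.99,0],[0,0,0]],[0.8,[-0.2,0.99,0],[0,0,0]],[0.8,[-0.2,0.99,0],[0,0,0]],[0.8,[-0.2,0.99,0],[0,0,0]],[0.8,[0,0,-0.5],[0,0,0]],[0.8,[0,0,-0.5],[0,0,0]],[0.8,[0,0,0],[0,0,0]],[0.8,[0,0,0],[0,0,0]]]'
python3 - <<'E'
from h import *
im2=cams.read_camera("scene")
a=cv2.resize(im2[250:400,340:540],None,fx=3.6,fy=3.6,interpolation=cv2.INTER_CUBIC)
cv2.imwrite("pics/n2.png",a)
s=telemetry.read_state();print(s["t"],s["eef_pos"],s["tcp_rot"])
E
```

```text
t: 13.82
eef_pos: [521.1, 160.1, 127.4]
tcp_rot: [0.0, 0.991, 0.136, -0.001]
force: [0.7, 0.3, -2.4]
gripper_width: 0.487
finger_force: 41.2
t: 14.82
eef_pos: [498.1, 277.5, 97.8]
tcp_rot: [0.0, 0.991, 0.136, -0.0]
force: [0.5, -0.3, -1.4]
gripper_width: 0.487
finger_force: 41.1
14.875 [498.27991287 277.70421569  98.1577703 ] [5.63606805e-07 9.90707617e-01 1.36008639e-01 2.60999871e-04]
```

View pics/n2.png

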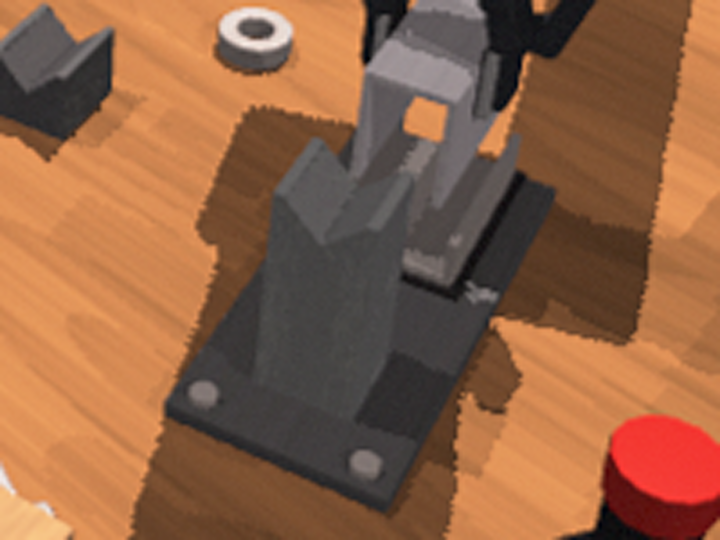

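The narrow channel hangs aligned over the wide one: its flange ends are at (360,170) and (440,205), inside the wide channel's flanges. I'll lower it gently.

```bash
python3 -m pendant '[[0.8,[0,0,-0.3],[0,0,0]],[0.8,[0,0,-0.25],[0,0,0]],[0.8,[0,0,-0.2],[0,0,0]],[0.8,[0,0,0],[0,0,0]]]'
python3 -m pendant '[[0.8,[0,0,-0.15],[0,0,0]],[0.8,[0,0,-0.12],[0,0,0]],[0.8,[0,0,-0.06],[0,0,0]],[0.8,[0,0,0],[0,0,0]]]'
```

```text
t: 15.38
eef_pos: [497.4, 278.0, 74.7]
tcp_rot: [0.0, 0.991, 0.137, -0.001]
force: [-0.4, -0.1, -2.1]
gripper_width: 0.482
finger_force: 41.1
t: 15.88
eef_pos: [497.8, 278.2, 65.4]
tcp_rot: [0.0, 0.991, 0.136, -0.0]
force: [-0.2, 0.3, -2.1]
gripper_width: 0.487
finger_force: 41.1
```

```bash
python3 -m pendant '[[0.8,[0,0,-0.04],[0,0,0]],[0.8,[0,0,-0.03],[0,0,0]],[0.8,[0,0,0],[0,0,0]]]'
```

```text
t: 16.25
eef_pos: [497.8, 278.2, 63.9]
tcp_rot: [-0.0, 0.991, 0.136, 0.0]
force: [-1.0, -1.7, 2.0]
gripper_width: 0.487
finger_force: 41.6
```

```bash
python3 -m pendant '[[0.6,[0,0,0],[0,0,0]],[0.3,[0,0,0],[0,0,0]],[0,[0,0,0],[0,0,0]],[0,[0,0,0],[0,0,0]],[0,[0,0,0.5],[0,0,0]],[0,[0,0,1],[0,0,0]],[0,[0,0,1],[0,0,0]],[0,[0.3,-0.9,0],[0,0,0]],[0,[0.3,-0.9,0],[0,0,0]],[0,[0.3,-0.9,0],[0,0,0]],[0,[0.3,-0.9,0],[0,0,0]],[0,[0.3,-0.9,0],[0,0,0]]]'
python3 -m pendant '[[0,[0.3,-0.9,0],[0,0,0]],[0,[0.28,-0.87,0],[0,0,0]],[0,[0,0,0],[0,0,0]],[0,[0,0,0],[0,0,0]]]'
python3 - <<'E'
from h import *
im=cams.read_camera("top"); im2=cams.read_camera("scene")
a=cv2.resize(im[165:325,75:185],None,fx=3.6,fy=3.6,interpolation=cv2.INTER_CUBIC)
b=cv2.resize(im2[200:350,310:410],None,fx=3.8,fy=3.8,interpolation=cv2.INTER_CUBIC)
o=np.zeros((576,396+380,3),np.uint8);o[:,:396]=a;o[:570,396:]=b
cv2.imwrite("pics/n3.png",o)
s=telemetry.read_state();print(s["t"],s["eef_pos"],s["tcp_rot"])
E
```

```text
t: 17.75
eef_pos: [543.4, 142.4, 139.6]
tcp_rot: [-0.0, 0.991, 0.137, 0.001]
force: [-0.2, -0.1, -1.0]
gripper_width: 0.999
finger_force: 0.0
t: 18.25
eef_pos: [560.2, 90.5, 139.0]
tcp_rot: [-0.0, 0.991, 0.136, 0.0]
force: [0.5, -0.6, -0.3]
gripper_width: 1.002
finger_force: 0.0
18.35 [560.01770903  90.89181296 138.776923  ] [-8.23565262e-05  9.90584263e-01  1.36904315e-01  1.42749725e-04]
```

View pics/n3.png

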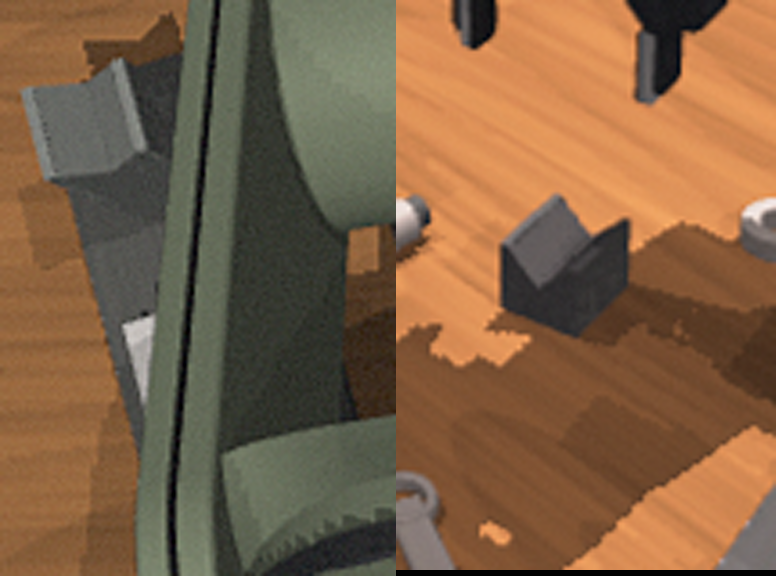

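The arm hides the rest in the top view. In the scene view the V-block stands groove up at about (565,265), beneath the fingers. I'll grip it.

```bash
python3 -m pendant '[[0,[0,0,-0.7],[0,0,0]],[0,[0,0,-0.7],[0,0,0]],[0,[0,0,-0.7],[0,0,0]],[0,[0,0,-0.7],[0,0,0]],[0,[0,0,-0.6],[0,0,0]],[0,[0,0,-0.38],[0,0,0]],[0,[0,0,0],[0,0,0]],[0.8,[0,0,0],[0,0,0]],[0.8,[0,0,0],[0,0,0]],[0.8,[0,0,0],[0,0,0]],[0.8,[0,0,0],[0,0,0]]]' 50
python3 -m pendant '[[0.8,[0,0,0.6],[0,0,0]],[0.8,[0,0,1],[0,0,0]],[0.8,[0,0,1],[0,0,0]],[0.8,[0,0,1],[0,0,0]],[0.8,[0,0,0],[0,0,0]]]'
python3 - <<'E'
from h import *
im=cams.read_camera("top"); im2=cams.read_camera("scene")
cv2.imwrite("pics/x_top.png",im); cv2.imwrite("pics/x_scene.png",im2)
for c in("top","scene"):
  for l in("narrow_c","wide_c"): print(c,l,[(d["extent"],round(d["p"],2)) for d in look_for(c,l)[:2]])
E
```

```text
t: 19.73
eef_pos: [560.7, 90.4, 26.0]
tcp_rot: [-0.0, 0.991, 0.136, 0.001]
force: [-1.2, 2.7, 6.1]
gripper_width: 0.51
finger_force: 53.1
t: 20.35
eef_pos: [561.2, 90.1, 134.3]
tcp_rot: [0.0, 0.991, 0.136, 0.002]
force: [0.1, 0.5, -4.8]
gripper_width: 0.507
finger_force: 52.2
top narrow_c [([111.9, 253.9, 6.3, 22.8], 0.74)]
top wide_c [([110.0, 252.5, 6.4, 24.3], 0.44)]
scene narrow_c [([435.7, 264.9, 48.6, 54.8], 0.85)]
scene wide_c [([449.3, 287.2, 34.1, 41.8], 0.82)]
```

```bash
python3 - <<'E'
import cv2
im=cv2.imread("pics/x_scene.png")
cv2.imwrite("pics/n4.png",cv2.resize(im[255:345,405:505],None,fx=6,fy=6,interpolation=cv2.INTER_CUBIC))
E
```

```text
(no output)
```

View pics/n4.png

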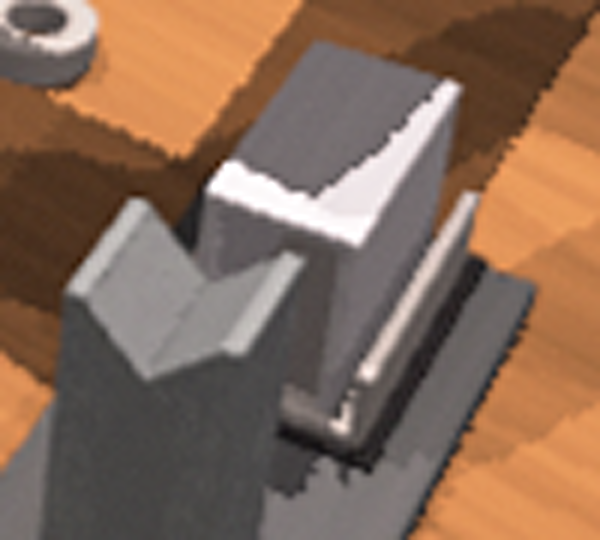

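The narrow channel sits nested inside the wide one, its top corners at (207,188), (362,243), (462,82) and (318,42) in the crop. I'll measure it against the V-stand in the same picture.

```bash
python3 - <<'E'
from h import *
A=lambda l:(np.array(l)+.5)/6-.5+(405,255)
n,e=fit(A([(362,243),(208,186),(318,42),(462,82)]),box(80,42),76,[498,278,.28],"scene");print("narrow",n,e)
V=np.array(box(40,44))+[60,0]
v,e=fit(A([(240,352),(70,293),(135,200),(300,255)]),V,116,[556,295,.28],"scene");print("base from V",v,e)
p=fit(A([(362,243),(208,186),(318,42),(462,82),(240,352),(70,293),(135,200),(300,255)]),np.r_[np.array(box(80,42))+[-60,0],V],[76]*4+[116]*4,[556,295,.28],"scene");print("both",p)
B=np.array([556.3,295.6])
for b in (v,p[0]):
  t=b[2];R=np.array([[np.cos(t),-np.sin(t)],[np.sin(t),np.cos(t)]]);print("narrow in base",R.T@(n[:2]-b[:2]),n[2]-t, "pad",b[:2]+R@[-60,0])
E
```

```text
narrow [4.95469124e+02 2.79795816e+02 2.75622360e-01] 0.8239799415794096
base from V [5.53590429e+02 2.96852682e+02 2.96618066e-01] 0.7174581058246758
both (array([5.53269199e+02, 2.97118242e+02, 2.88450274e-01]), np.float64(0.8321152186585437))
narrow in base [-60.56868556   0.67613824] -0.020995705418973665 pad [496.21060186 279.31542409]
narrow in base [-60.33977142  -0.1645585 ] -0.012827913493942467 pad [495.74804632 280.05022954]
```

```bash
python3 -m pendant '[[0.8,[-0.3,0.9,0],[0,0,0]],[0.8,[-0.3,0.9,0],[0,0,0.1]],[0.8,[-0.3,0.9,0],[0,0,0]],[0.8,[-0.3,0.9,0],[0,0,0]],[0.8,[-0.3,0.9,0],[0,0,0]],[0.8,[-0.3,0.9,0],[0,0,0]],[0.8,[-0.31,0.87,0],[0,0,0]],[0.8,[0,0,0],[0,0,0]],[0.8,[0,0,-0.5],[0,0,0]],[0.8,[0,0,-0.4],[0,0,0]],[0.8,[0,0,0],[0,0,0]],[0.8,[0,0,0],[0,0,0]]]'
```

```text
t: 22.15
eef_pos: [497.2, 277.9, 105.9]
tcp_rot: [0.0, 0.99, 0.141, -0.0]
force: [0.6, 0.3, -5.0]
gripper_width: 0.507
finger_force: 52.4
```

```bash
python3 -m pendant '[[0.8,[0.02,0,-0.07],[0,0,0]],[0.8,[0,0,-0.05],[0,0,0]],[0.8,[0,0,0],[0,0,0]]]'
python3 - <<'E'
from h import *
im2=cams.read_camera("scene")
cv2.imwrite("pics/v1.png",cv2.resize(im2[245:345,405:505],None,fx=5,fy=5,interpolation=cv2.INTER_CUBIC))
E
```

```text
t: 22.52
eef_pos: [497.5, 278.2, 102.4]
tcp_rot: [0.0, 0.99, 0.141, -0.0]
force: [0.3, -0.3, -3.1]
gripper_width: 0.503
finger_force: 52.4
```

View pics/v1.png

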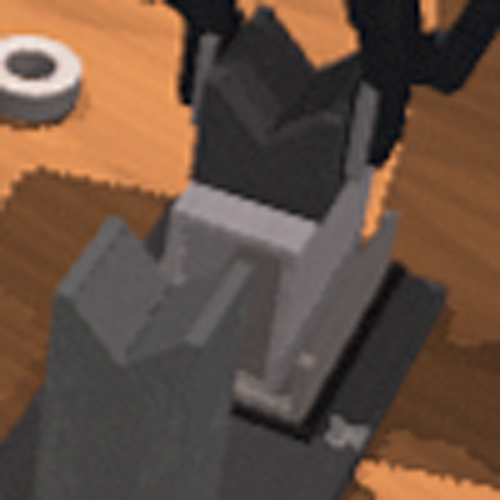

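The V-block sits centred on the narrow channel's web, groove up at crop (270,135). I'll seat it, let go, and move to the shaft.

```bash
python3 -m pendant '[[0.8,[0,0,-0.03],[0,0,0]],[0.8,[0,0,0],[0,0,0]],[0.5,[0,0,0],[0,0,0]],[0.2,[0,0,0],[0,0,0]],[0,[0,0,0],[0,0,0]],[0,[0,0,0],[0,0,0]],[0,[0,0,0.4],[0,0,0]],[0,[0,0,1],[0,0,0]],[0,[0,0,1],[0,0,0]],[0,[0.5,-0.7,0],[0,0,-0.4]],[0,[0.6,-0.9,0],[0,0,-0.5]],[0,[0.6,-0.9,0],[0,0,-0.5]]]'
python3 -m pendant '[[0,[0.6,-0.9,0],[0,0,-0.5]],[0,[0.6,-0.9,0],[0,0,-0.5]],[0,[0.6,-0.9,0],[0,0,0]],[0,[0.6,-0.9,0],[0,0,0]],[0,[0.6,-0.9,0],[0,0,0]],[0,[0.6,-0.9,0],[0,0,0]],[0,[0.6,-0.9,0],[0,0,0]],[0,[0,0,0],[0,0,0]],[0,[0,0,0],[0,0,0]]]'
python3 - <<'E'
from h import *
im2=cams.read_camera("scene");im=cams.read_camera("top")
for c in("top","scene"):print([(d["extent"],round(d["p"],2)) for d in look_for(c,"shaft_c")[:2]])
a=cv2.resize(im2[240:340,400:500],None,fx=4,fy=4,interpolation=cv2.INTER_CUBIC)
b=cv2.resize(im2[180:320,220:320],None,fx=4,fy=4,interpolation=cv2.INTER_CUBIC)
o=np.zeros((560,800,3),np.uint8);o[:400,:400]=a;o[:,400:]=b
cv2.imwrite("pics/v2.png",o)
s=telemetry.read_state();print(s["t"],s["eef_pos"],s["tcp_rot"])
E
```

```text
t: 24.08
eef_pos: [549.2, 202.6, 174.7]
tcp_rot: [-0.0, 0.997, 0.071, 0.001]
force: [0.6, -0.5, 0.2]
gripper_width: 1.001
finger_force: 0.0
t: 25.2
eef_pos: [674.3, 14.5, 173.9]
tcp_rot: [-0.0, 1.0, 0.022, -0.0]
force: [0.2, 1.2, 0.9]
gripper_width: 1.0
finger_force: 0.0
[]
[([231.7, 250.2, 86.0, 56.3], 0.9)]
25.4 [674.12911932  15.08911275 173.86345569] [-1.96611095e-05  9.99748108e-01  2.24437067e-02  2.32734332e-05]
```

View pics/v2.png

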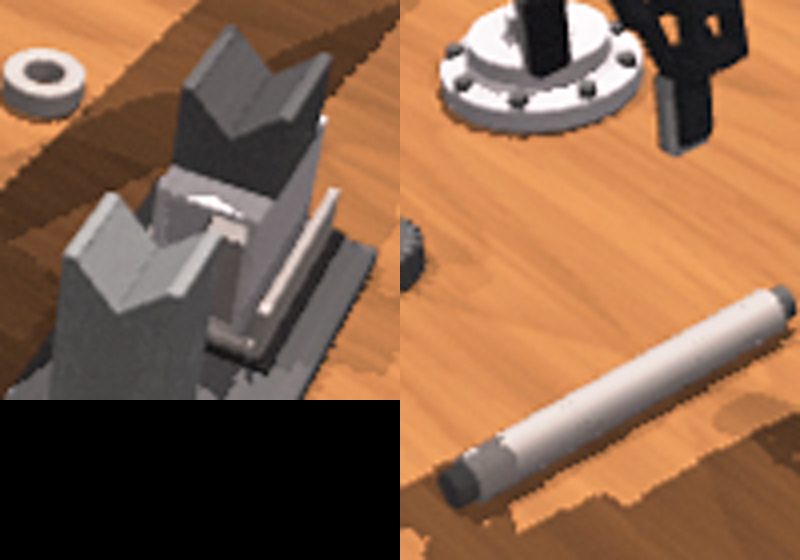

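```bash
python3 - <<'E'
from h import *
A=lambda l,o:(np.array(l)+.5)/4-.5+o
V=np.array(box(40,44))+[60,0]
b,e=fit(A([(183,292),(70,260),(110,195),(222,230)],(400,240)),V,116,[556,295,.28],"scene")
n,e2=fit(A([(295,122),(185,97),(235,28),(330,58)],(400,240)),box(50,44),116,[498,278,.28],"scene")
t=.287;R=np.array([[np.cos(t),-np.sin(t)],[np.sin(t),np.cos(t)]])
print(b,e,n,e2,R.T@(n[:2]-b[:2]-R@[60,0]+R@[60,0]),n[2])
print("shaft",fit(A([(58,485),(390,301)],(220,180)),[(100,0),(-100,0)],12,[678,5,.04],"scene"))
print("top model:",project([[678+100,8.7,12],[578,.65,12],[674,15,100]],"scene"))
E
```

```text
[5.54014287e+02 2.95978705e+02 3.27430536e-01] 1.234201031177406 [4.97173135e+02 2.82243307e+02 3.04347011e-01] 1.6354620826539872 [-58.40436675   2.9167928 ] 0.3043470107027907
shaft (array([6.69664640e+02, 6.29962668e+00, 3.89540608e-02]), np.float64(0.6076494886694661))
top model: [[229.24179777 303.01176953]
 [313.72883104 255.54624076]
 [275.57315214 240.09690546]]
```

```bash
python3 - <<'E'
from h import *
im=cv2.imread("pics/top0.png")
print([ (r,im[r,301:305].mean(0).astype(int).tolist()) for r in range(102,118)])
print([ (r,im[r,307:311].mean(0).astype(int).tolist()) for r in range(218,234)])
print([ (c,im[170,c].tolist()) for c in range(294,318,2)])
E
```

```text
[(102, [63, 103, 149]), (103, [64, 104, 154]), (104, [65, 106, 156]), (105, [64, 109, 158]), (106, [65, 107, 157]), (107, [66, 112, 163]), (108, [69, 115, 169]), (109, [53, 94, 139]), (110, [67, 81, 97]), (111, [79, 83, 82]), (112, [81, 83, 84]), (113, [82, 86, 86]), (114, [79, 84, 84]), (115, [86, 91, 93]), (116, [141, 151, 158]), (117, [144, 153, 160])]
[(218, [157, 169, 177]), (219, [159, 170, 179]), (220, [169, 180, 189]), (221, [109, 117, 122]), (222, [80, 84, 83]), (223, [82, 87, 87]), (224, [82, 87, 87]), (225, [87, 91, 91]), (226, [86, 90, 92]), (227, [74, 76, 76]), (228, [46, 44, 36]), (229, [49, 78, 112]), (230, [58, 95, 137]), (231, [54, 91, 130]), (232, [60, 100, 145]), (233, [65, 107, 155])]
[(294, [76, 117, 171]), (296, [62, 97, 136]), (298, [58, 98, 145]), (300, [92, 96, 97]), (302, [134, 146, 151]), (304, [151, 161, 167]), (306, [155, 166, 172]), (308, [153, 161, 170]), (310, [131, 141, 147]), (312, [113, 116, 120]), (314, [61, 101, 147]), (316, [63, 98, 146])]
```

```bash
python3 - <<'E'
from h import *
print("shaft",fit([(303.,115.3),(308.5,220.7)],[(90,0),(-90,0)],[24,24],[675,5,.04]))
for z in(20,24): print(ground((305.9,170),z))
E
```

```text
shaft (array([6.76600507e+02, 4.61084977e+00, 3.44843210e-02]), np.float64(0.25977762588624387))
[673.14281866   4.47526838]
[672.15513928   4.38189924]
```

```bash
python3 -m pendant '[[0,[0.03,-0.33,-0.5],[0,0,-0.07]],[0,[0,0,-0.8],[0,0,0]],[0,[0,0,-0.8],[0,0,0]],[0,[0,0,-0.8],[0,0,0]],[0,[0,0,-0.8],[0,0,0]],[0,[0,0,-0.6],[0,0,0]],[0,[0,0,-0.5],[0,0,0]],[0,[0,0,-0.2],[0,0,0]],[0,[0,0,0],[0,0,0]]]' 60
```

```text
t: 26.52
eef_pos: [675.5, 4.3, 23.4]
tcp_rot: [0.0, 1.0, 0.018, -0.0]
force: [0.3, 0.3, 0.5]
gripper_width: 1.003
finger_force: 0.0
```

```bash
python3 -m pendant '[[0.4,[0,0,-0.04],[0,0,0]],[0.7,[0,0,0],[0,0,0]],[0.95,[0,0,0],[0,0,0]],[0.95,[0,0,0],[0,0,0]],[0.95,[0,0,0],[0,0,0]],[0.95,[0,0,0],[0,0,0]]]' 60
```

```text
t: 27.28
eef_pos: [675.7, 4.5, 23.0]
tcp_rot: [-0.0, 1.0, 0.018, 0.0]
force: [-1.6, 0.3, 5.2]
gripper_width: 0.253
finger_force: 59.0
```

```bash
python3 -m pendant '[[0.95,[0,0,0.2],[0,0,0]],[0.95,[0,0,0.5],[0,0,0]],[0.95,[0,0,0.7],[0,0,0]],[0.95,[0,0,0.9],[0,0,0]],[0.95,[0,0,0.9],[0,0,0]],[0.95,[0,0,0.9],[0,0,0]],[0.95,[0,0,0.6],[0,0,0]],[0.95,[0,0,0.3],[0,0,0]],[0.95,[0,0,0],[0,0,0]],[0.95,[0,0,0],[0,0,0]]]' 60
python3 - <<'E'
from h import *
im2=cams.read_camera("scene")
cv2.imwrite("pics/s1.png",cv2.resize(im2[120:320,190:440],None,fx=2.6,fy=2.6,interpolation=cv2.INTER_CUBIC))
E
```

```text
t: 28.52
eef_pos: [674.7, 4.3, 170.9]
tcp_rot: [0.0, 1.0, 0.018, -0.001]
force: [0.4, 0.5, -5.7]
gripper_width: 0.257
finger_force: 59.2
```

View pics/s1.png

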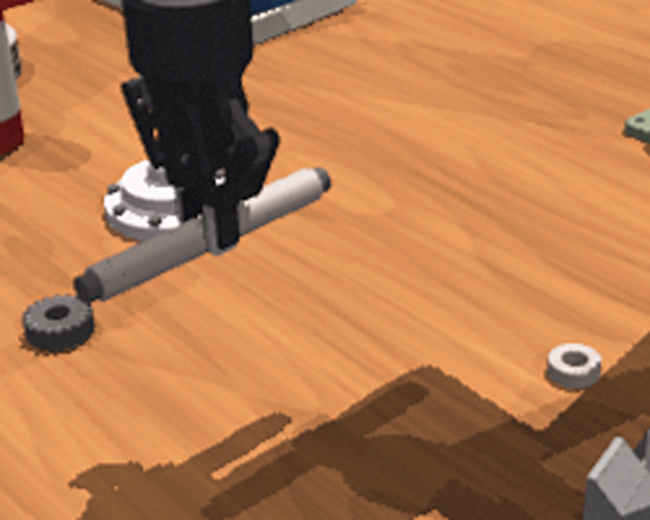

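The shaft is held clear of the table by its middle, with its ends at crop (88,287) and (321,180). I'll check that it hangs level.

```bash
python3 - <<'E'
from h import *
m=(np.array([(88,287),(321,180)])+.5)/2.6-.5+(190,120)
print(m)
for c in (674.7,670):
  for p in (-.05,0,.05): print(c,p,project([[c+s*100*np.cos(.036),4.4+s*100*np.sin(.036),160+s*100*p] for s in(1,-1)],"scene").round(1).tolist())
E
```

```text
[[223.53846154 230.07692308]
 [313.15384615 188.92307692]]
674.7 -0.05 [[219.7, 233.8], [312.5, 186.1]]
674.7 0 [[219.2, 231.1], [312.5, 188.6]]
674.7 0.05 [[218.8, 228.5], [312.6, 191.0]]
670 -0.05 [[222.2, 232.7], [314.4, 185.3]]
670 0 [[221.8, 230.0], [314.5, 187.7]]
670 0.05 [[221.4, 227.4], [314.6, 190.1]]
```

```bash
python3 -m pendant '[[0.95,[-0.3,0.8,0],[0,0,0.3]],[0.95,[-0.4,0.97,0],[0,0,0.3]],[0.95,[-0.4,0.97,0],[0,0,0.3]],[0.95,[-0.4,0.97,0],[0,0,0.3]],[0.95,[-0.4,0.97,0],[0,0,0.3]],[0.95,[-0.4,0.97,0],[0,0,0.3]],[0.95,[-0.4,0.97,0],[0,0,0.3]],[0.95,[-0.4,0.97,0],[0,0,0.3]],[0.95,[-0.4,0.97,0],[0,0,0.11]],[0.95,[-0.4,0.97,0],[0,0,0]],[0.95,[-0.05,0.17,-0.2],[0,0,0]],[0.95,[0,0,-0.2],[0,0,0]]]'
python3 -m pendant '[[0.95,[0,0,0],[0,0,0]],[0.95,[0,0,0],[0,0,0]]]'
python3 - <<'E'
from h import *
im2=cams.read_camera("scene")
cv2.imwrite("pics/s2.png",cv2.resize(im2[220:370,370:520],None,fx=4,fy=4,interpolation=cv2.INTER_CUBIC))
E
```

```text
t: 30.08
eef_pos: [556.2, 295.7, 159.6]
tcp_rot: [0.0, 0.99, 0.144, -0.0]
force: [0.6, -0.4, -6.5]
gripper_width: 0.255
finger_force: 59.6
t: 30.32
eef_pos: [557.3, 294.5, 160.3]
tcp_rot: [0.0, 0.99, 0.143, -0.0]
force: [1.1, -0.4, -6.1]
gripper_width: 0.252
finger_force: 59.6
```

View pics/s2.png

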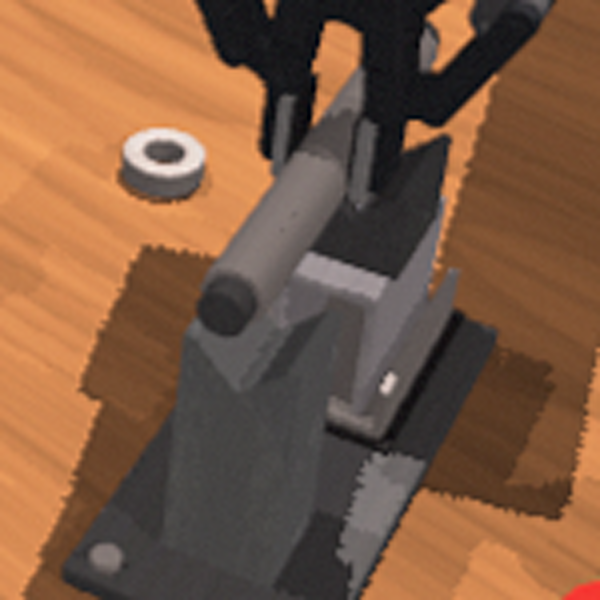

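```bash
python3 - <<'E'
from h import *
m=(np.array([(228,303),(240,388)])+.5)/4-.5+(370,220); print(m)
t=.287;u=np.array([np.cos(t),np.sin(t)]);v=np.array([-u[1],u[0]])
for B in ([553.7,296.9],[555.5,295.3]):
  for y in (-4,0,4):
    P=lambda x,z:[*(np.array(B)+u*x+v*y),z]
    print(B,y,project([P(80,98),P(100,149),P(95,149)],"scene").round(1).tolist())
E
```

```text
[[426.625 295.375]
 [429.625 316.625]]
[553.7, 296.9] -4 [[425.8, 316.7], [423.3, 297.1], [424.8, 295.0]]
[553.7, 296.9] 0 [[428.4, 317.7], [426.1, 298.1], [427.6, 296.0]]
[553.7, 296.9] 4 [[431.1, 318.7], [428.9, 299.1], [430.4, 297.0]]
[555.5, 295.3] -4 [[424.1, 316.7], [421.5, 297.1], [423.0, 295.0]]
[555.5, 295.3] 0 [[426.7, 317.7], [424.3, 298.1], [425.8, 296.0]]
[555.5, 295.3] 4 [[429.4, 318.7], [427.1, 299.1], [428.6, 297.0]]
```

The shaft is over both grooves, its near end at (228,303) and the stand's groove bottom at (240,388), so it is about 2.5 mm off to −y. I'll correct that and lower.

```bash
python3 -m pendant '[[0.95,[-0.02,0.08,-0.3],[0,0,0]],[0.95,[0,0,-0.3],[0,0,0]],[0.95,[0,0,-0.25],[0,0,0]],[0.95,[0,0,-0.13],[0,0,0]],[0.95,[0,0,0],[0,0,0]],[0.95,[0,0,0],[0,0,0]]]'
python3 -m pendant '[[0.95,[0,0,-0.06],[0,0,0]],[0.95,[0,0,0],[0,0,0]]]'
```

```text
t: 31.12
eef_pos: [556.5, 297.8, 131.2]
tcp_rot: [-0.0, 0.99, 0.143, 0.0]
force: [0.0, -0.4, -6.6]
gripper_width: 0.257
finger_force: 59.6
t: 31.38
eef_pos: [556.3, 297.7, 129.1]
tcp_rot: [0.0, 0.99, 0.143, -0.0]
force: [0.4, 0.4, -7.3]
gripper_width: 0.254
finger_force: 59.6
```

```bash
python3 -m pendant '[[0.95,[0,0,-0.04],[0,0,0]],[0.95,[0,0,0],[0,0,0]]]'; python3 -m pendant '[[0.95,[0,0,-0.04],[0,0,0]],[0.95,[0,0,0],[0,0,0]]]'
```

```text
t: 31.62
eef_pos: [556.3, 297.7, 127.9]
tcp_rot: [0.0, 0.99, 0.143, -0.0]
force: [0.5, 0.0, -6.2]
gripper_width: 0.251
finger_force: 59.7
t: 31.88
eef_pos: [556.6, 297.4, 127.2]
tcp_rot: [0.0, 0.99, 0.143, 0.0]
force: [0.8, -2.3, -3.0]
gripper_width: 0.256
finger_force: 60.0
```

```bash
python3 -m pendant '[[0.95,[0.01,-0.04,0],[0,0,0]],[0.95,[0,0,-0.03],[0,0,0]],[0.95,[0,0,0],[0,0,0]]]'
```

```text
t: 32.25
eef_pos: [556.7, 296.4, 126.2]
tcp_rot: [0.0, 0.99, 0.143, 0.0]
force: [-0.1, -2.1, -1.2]
gripper_width: 0.254
finger_force: 60.1
```

```bash
python3 -m pendant '[[0.95,[0.01,-0.03,0],[0,0,0]],[0.95,[0,0,-0.02],[0,0,0]],[0.95,[0,0,0],[0,0,0]]]' 20
```

```text
t: 32.62
eef_pos: [556.8, 296.2, 126.0]
tcp_rot: [-0.001, 0.99, 0.143, 0.0]
force: [-3.2, 1.7, 4.4]
gripper_width: 0.256
finger_force: 60.5
```

```bash
python3 -m pendant '[[0.7,[0,0,0],[0,0,0]],[0.6,[0,0,0],[0,0,0]],[0.4,[0,0,0],[0,0,0]],[0.2,[0,0,0],[0,0,0]],[0,[0,0,0],[0,0,0]],[0,[0,0,0],[0,0,0]],[0,[0,0,0.3],[0,0,0]],[0,[0,0,0.7],[0,0,0]],[0,[0,0,1],[0,0,0]],[0,[0,0,1],[0,0,0]],[0,[0,-1,0.5],[0,0,0]],[0,[0,-1,0],[0,0,0]]]'
python3 -m pendant '[[0,[0,-1,0],[0,0,0]],[0,[0,-1,0],[0,0,0]],[0,[0,-1,0],[0,0,0]],[0,[0,-1,0],[0,0,0]],[0,[0,-1,0],[0,0,0]],[0,[0,-1,0],[0,0,0]],[0,[0,0,0],[0,0,0]],[0,[0,0,0],[0,0,0]]]'
python3 - <<'E'
from h import *
im2=cams.read_camera("scene");im=cams.read_camera("top")
a=cv2.resize(im2[240:370,380:510],None,fx=3.6,fy=3.6,interpolation=cv2.INTER_CUBIC)
b=cv2.resize(im[165:325,75:165],None,fx=3.6,fy=3.6,interpolation=cv2.INTER_CUBIC)
o=np.zeros((576,468+324,3),np.uint8);o[:468,:468]=a;o[:,468:]=b
cv2.imwrite("pics/f.png",o)
E
```

```text
t: 34.12
eef_pos: [557.7, 235.5, 232.8]
tcp_rot: [-0.0, 0.99, 0.144, 0.002]
force: [-1.1, -0.1, 0.3]
gripper_width: 1.003
finger_force: 0.0
t: 35.12
eef_pos: [557.0, 56.1, 230.7]
tcp_rot: [-0.0, 0.99, 0.143, 0.0]
force: [-1.1, 1.2, 0.5]
gripper_width: 0.993
finger_force: 0.0
```

View pics/f.png

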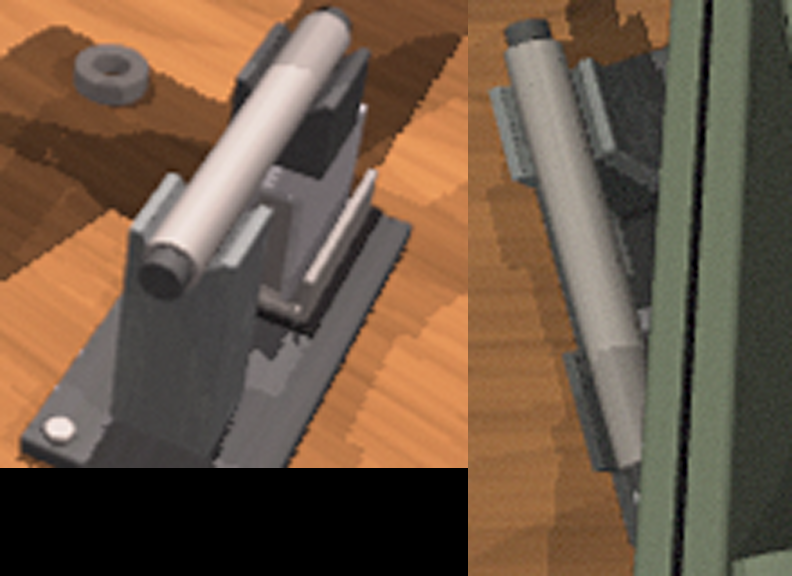

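The shaft lies in both grooves: its ends are at (165,270) and (335,20) in the scene crop. The top crop shows its shoulders at (533,45) and (628,463). I'll do one last numeric check of its middle.

```bash
python3 - <<'E'
from h import *
A=lambda l:(np.array(l)+.5)/3.6-.5+(75,165)
s,e=fit(A([(533-468,45),(628-468,463)]),[(90,0),(-90,0)],125,[556,295,.28]);t=.287
R=np.array([[np.cos(t),-np.sin(t)],[np.sin(t),np.cos(t)]])
print(s,e,R.T@(s[:2]-[555.9,295.5]))
E
```

```text
[5.56919287e+02 2.96504146e+02 2.46138695e-01] 0.8115885828497653 [1.26184495 0.6745379 ]
```

```bash
python3 -c "
from rig import robot
print(robot.job_done())"
```

```text
the job is handed in; nothing more can be done
None
```

The rest is built and the shaft lies released in both grooves, its middle about 1–2 mm from the plate's middle by the last camera check; I handed the job in at about 35 s and got no verdict back.

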